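# Reload the blue rack in reverse order

### The arm

A 6-joint arm with a two-finger parallel gripper is mounted at the origin on the work surface; the furniture and walls round the work are solid. World frame = base frame: x ahead of the robot, y to its left, z up, the work surface at z = 0. Lengths are in mm, angles in degrees, forces in N, time in s.
With the tool pointing down it reaches from about 300 to 950 mm from the base axis. Payload 3.1 kg.
Tool frame: the origin (TCP) lies at the very end of the fingers, on their centre line; the grasp point (between the pads) lies 19 mm behind it; z points along the fingers, y is the line along which they close (so a half turn about z gives the same grasp; the last joint's range is limited). The gripper opens to 85 mm and grips with 20 to 120 N. Pads are 22 mm wide; open, the fingers measure 114 mm over their backs; the gripper's body (76 mm by 85 mm) begins 54 mm behind the grasp point. The pads swing forward as they close: fully open they stand 13 mm farther back than shut.
Start: joints at [-68.394, 17.653, 93.61, -0, 68.738, -3.994], TCP at [270.026, -563.664, 206.472] pointing down, gripper open.
Joint ranges: [-175.34, 175.34], [-45.06, 112.39], [2.9, 150.54], [-68.45, 248.45], [3.09, 151.38], [-168.51, 168.51]. Speed limits (degrees/s): [159.86, 159.86, 180, 180, 180, 180].

### API

Orientations are given as [roll, pitch, yaw] about the fixed x, y, z axes, in that order (R = Rz(yaw) Ry(pitch) Rx(roll)).
In Python, from bench import arm, optics gives the robot as it stands. The module is installed in compiled form; this text tells all that it offers.
- The arm moves only by the tool step_arm, never from a script. Its argument "increments" is a list of rows, each an object with "translation": the shift along the tool's x, y, z in m, a list of three; "delta_rot": the turn, a rotation vector about the tool's x, y, z in degrees, a list of three; "gripper": the opening in per cent of the stroke, from 0 (shut) to 100 (fully open). A call has exactly 10 rows; each row shifts and turns the commanded pose from where the row before left it, along the tool's axes as they then stand; what a row does not reach is not made up. A row lasts 1/10 s, in which the tool goes at most 50 mm and 8.59 degrees, less where a joint would pass 70% of its speed; a pose out of reach is approached as far as the arm can. A call is refused whole if a number of a shift passes 0.05 or a number of a turn 8.59, either way. A call with a gripper value outside its range is refused whole. The fingers move at their own pace and stop on an object; "grip_force" is the grip in N (left out, the last holds). Time passes only in rows, so rows that do not move let the fingers close, or fill a call up. It gives the time, the measured TCP pose, the force, the opening and the grip force at its end, in the units of the state.
- arm.state(): the state, without advancing time (a new reading comes with each control period).
- optics.snapshot(name): name is "scene" or "side" or "wrist"; returns the picture (384x512x3 uint8, red, green, blue); there is no depth.
- optics.calibration(name): a dict with "fx", "fy", "cx", "cy" (pixels), "k1" (the pictures are not rectified: a ray, as slopes to the right and down, at radius r is drawn at 1 + k1 r^2 times it, then the intrinsics apply), "eye" and "attitude" of the camera in the world; the wrist camera has in their place "T_tool_cam" (4x4, takes a point from camera to tool coordinates, whose origin is the TCP and whose axes are the flange's). Camera axes: x right, y up, looking along -z (the intrinsics and any distortion apply to the point x, -y, -z); pixel columns grow to the right and rows downward; lengths in mm; the calibration is good to about 2 mm. A picture is of the moment at which its call begins: read the wrist's pose just before it. calibration takes no time and is no camera call.
- arm.sign_off(): hands the job in; it is judged then, once.
Trained networks look in the newest picture that a camera, given by its name, has taken for a name from the list of things; names that differ only in an ending like _2 or _b are one class to them, and where a whole thing is asked for, a point or a joint stands for the part that bears it (a point fixed in the world has none). Each returns a list of dicts, best first, with "score" (0 to 1); they miss things now and then, are a little off and sometimes report something else, mostly with a low value. They report only what shows in the picture. A call takes as long as a camera call.
- optics.spot_in(thing, camera): "xyz" ([x, y, z] in mm, in the coordinates of the camera as it stood for that picture, good to about 4 mm: the middle of the surface that is visible of it).
- optics.masks_of(thing, camera): "region" (384x512 bool, what is visible of it).
- optics.landmark_of(thing, camera): "xyz" ([x, y, z] in mm, in the coordinates of the camera as it stood for that picture, good to about 4 mm: a listed point, or the origin of a listed thing).
The state is a dict: "time_s": time; "joints": joint angles; "joint_velocities": joint speeds; "joint_efforts": joint torques, N m; "eef_pos": TCP position; "tool_rot": TCP orientation; "contact_force": force on the tool from outside, world axes, zero at the start; "ft_torque": the same for the moment, N m; "width": finger opening in mm; "grasp_force": force on a finger pad.
Only numpy, scipy, OpenCV 4.12 (cv2) and the standard library are available. Lean on these libraries where they do the work, as an engineer would, in place of code of your own. Each camera call takes 0.05 s, during which the arm holds its last target. There are 200 camera calls.

### The job

Move the label roll, the wax pot and the rubber stamp from the grey rack into the blue rack in the reverse order: the one nearest the red end of the grey rack goes into the bay farthest from the red end of the blue rack, the middle one into the middle bay, and the one farthest from the red end of the grey rack into the bay nearest the red end of the blue rack. Stand each upright, centred on its painted ring and let go of it, and leave the tape measure and the bead jar where they are.

Things in the scene. Friction and masses are not known exactly. Their poses are not given: they have to be found in the camera images.
- rack_grey: The grey rack, where the row starts. Fixed, 92 mm (x) by 230 mm (y), no dividers. Origin: centre of its underside, on the bench; y runs along the row to the red end block. Floor 16 mm above the bench, side lips 22 mm (82 mm clear between), end blocks 30 mm (8 mm thick, inner faces at y = +-107 mm). Three coloured pads lie on its floor. It may stand left or right of the blue rack.
- rack_blue: The blue rack, where the row must go; empty at the start. Fixed, 92 mm (x) by 230 mm (y), no dividers. Origin: centre of its underside, on the bench; y runs along the row to the red end block. Floor 16 mm above the bench, side lips 22 mm (82 mm clear between), end blocks 30 mm (8 mm thick, inner faces at y = +-107 mm). Its three bays are white painted rings 66 mm across, centred at -70, 0 and +70 mm along its y (x = 0).
- pad_yellow: Yellow plastic pad, 68x68 mm, 4 mm thick, fixed on the grey rack's floor (its top is 20 mm above the bench): the place where the label roll starts. Its colour has no other meaning. The three pads lie in any order at -70, 0 and +70 mm along the grey rack's y. Origin: centre of its underside; axes as the rack's.
- pad_green: Green plastic pad, 68x68 mm, 4 mm thick, fixed on the grey rack's floor (its top is 20 mm above the bench): the place where the wax pot starts. Its colour has no other meaning. The three pads lie in any order at -70, 0 and +70 mm along the grey rack's y. Origin: centre of its underside; axes as the rack's.
- pad_orange: Orange plastic pad, 68x68 mm, 4 mm thick, fixed on the grey rack's floor (its top is 20 mm above the bench): the place where the rubber stamp starts. Its colour has no other meaning. The three pads lie in any order at -70, 0 and +70 mm along the grey rack's y. Origin: centre of its underside; axes as the rack's.
- label_roll: White roll of labels standing on its flat face, a cylinder 62 mm across and 51 mm high, hole in the top; about 0.11 kg. Origin: centre of its underside, z up. Neighbours stand only 70 mm away: grasp with the fingers closing across the row (along the rack's x).
- wax_pot: Low pot with a wide red lid, a cylinder 58 mm across and 50 mm high, about 0.09 kg. Origin: centre of its underside, z up. Grasp across the row like the roll.
- rubber_stamp: Rubber stamp standing on its base: a low base 28 mm (its x) by 62 mm (its y), up to 18 mm high, with a round turned red knob 28 mm across rising from it to 77 mm; about 0.07 kg. Origin: centre of its underside, z up. The long side of the base stands across the row, within about 20 degrees. Grasp the knob, across the row, 45 to 65 mm above its underside.
- tape_measure: Bystander: yellow pocket tape measure, 35x89x62 mm, loose on the left of the bench; leave it. Origin: about the middle of its underside.
- bead_jar: Bystander: slim tall jar with a red cap, 45 mm across, 106 mm high, loose near the wall, left of the racks; leave it. Origin: centre of its underside.

How it is judged:
By the outcome, as a careful person would: the job done as asked, in the order asked, and still so for the second after the job is handed in, with the robot touching nothing.
It also fails if it takes over 88 s, if anything falls off the work surface, if the arm or the gripper's body presses on something with over 40 N, if the wrist force passes 120 N, or if a joint passes its speed limit or range.

## Working session

There is one attempt and no reset: what is moved stays moved. The work goes in short steps, Python scripts to look and compute and a tool call to move; the robot and the scene stay as the last step left them, time stands still between calls to the robot, and variables do not carry over. Pictures are saved under pics/ and viewed, at most 16 in all, crops included, and the job is handed in when it is done.

Besides the shell and the picture viewer there is one more tool, called as name(argument=value, ...) on one line, values as JSON. step_arm: Moves the arm, as the interface text tells. Its arguments: {"type":"object","properties":{"increments":{"type":"array","items":{"type":"object","properties":{"translation":{"type":"array","items":{"type":"number"}},"delta_rot":{"type":"array","items":{"type":"number"}},"gripper":{"type":"number"}}}},"grip_force":{"type":"number"}},"required":["increments"]}

```bash
mkdir -p pics; cat > h.py <<'E'
import numpy as np, cv2
from bench import arm, optics
from scipy.spatial.transform import Rotation as R
def cam(n, st=None):
    c=optics.calibration(n)
    if n=='wrist':
        T=np.array(c['T_tool_cam']); A=R.from_euler('xyz',st['tool_rot'],degrees=True).as_matrix()
        return c,A@T[:3,:3],A@T[:3,3]+np.array(st['eef_pos'])
    a=np.array(c['attitude'],float)
    M=a if a.shape==(3,3) else R.from_euler('xyz',a,degrees=True).as_matrix()
    return c,M,np.array(c['eye'])
def topix(n,P,st=None):
    c,M,e=cam(n,st); q=(np.atleast_2d(P)-e)@M
    u=q[:,0]/-q[:,2]; v=-q[:,1]/-q[:,2]; s=1+c['k1']*(u*u+v*v)
    return np.c_[c['fx']*u*s+c['cx'],c['fy']*v*s+c['cy']]
def onplane(n,px,z,st=None):
    c,M,e=cam(n,st); px=np.atleast_2d(px).astype(float)
    d=np.c_[(px[:,0]-c['cx'])/c['fx'],(px[:,1]-c['cy'])/c['fy']]; u=d.copy()
    for _ in range(20): u=d/(1+c['k1']*(u**2).sum(1,keepdims=True))
    r=np.c_[u[:,0],-u[:,1],-np.ones(len(u))]@M.T
    return e+r*((z-e[2])/r[:,2])[:,None]
def toworld(n,p,st=None):
    c,M,e=cam(n,st); return M@np.array(p)+e
E
python3 - <<'E'
from h import *
for n in ('scene','side'):
    im=optics.snapshot(n); cv2.imwrite(f'pics/{n}0.png',im[...,::-1]); print(n,optics.calibration(n))
    for t in 'rack_grey rack_blue pad_yellow pad_green pad_orange label_roll wax_pot rubber_stamp tape_measure bead_jar'.split():
        r=optics.landmark_of(t,n)
        print(t,[(np.round(toworld(n,k['xyz'])).tolist(),round(k['score'],2)) for k in r[:2]])
print(arm.state())
E
```

```text
scene {'fx': 440.6511574263466, 'fy': 440.6511574263466, 'cx': 258.81685556192247, 'cy': 187.4394535941623, 'k1': 0.03340290991999165, 'eye': array([-241.3054635 , -368.99008345,  570.47046177]), 'attitude': array([ 57.89857625,  -0.32734771, -60.71638328])}
rack_grey [([494.0, 123.0, -3.0], 0.97)]
rack_blue [([429.0, -147.0, -1.0], 0.63)]
pad_yellow [([495.0, 124.0, -2.0], 0.64), ([457.0, 69.0, 16.0], 0.6)]
pad_green [([494.0, 126.0, 16.0], 0.4)]
pad_orange [([534.0, 182.0, 15.0], 0.49)]
label_roll [([451.0, 69.0, 22.0], 0.75), ([492.0, 126.0, 0.0], 0.4)]
wax_pot [([498.0, 133.0, 19.0], 0.97)]
rubber_stamp [([538.0, 180.0, 19.0], 0.73)]
tape_measure [([400.0, 212.0, -1.0], 0.57)]
bead_jar [([409.0, 287.0, -1.0], 0.57)]
side {'fx': 424.14958394981613, 'fy': 424.14958394981613, 'cx': 252.80862170114943, 'cy': 193.8052644050159, 'k1': -0.08513055645744375, 'eye': array([ 601.10342167, -408.73687797,  761.90563112]), 'attitude': array([32.38318124, -0.78754044, 17.39408949])}
rack_grey [([493.0, 122.0, 2.0], 0.65), ([407.0, 293.0, -1.0], 0.52)]
rack_blue [([427.0, -139.0, -1.0], 0.69)]

[... 363 characters left out ...]
ime_s': 1.1, 'joints': array([-6.83937654e+01,  1.76540598e+01,  9.36098149e+01,  4.10974027e-04,
        6.87380235e+01, -3.99250586e+00]), 'joint_velocities': array([ 0.14965578,  0.02772481,  0.12215826,  0.01071819, -0.02384387,
        0.04575111]), 'joint_efforts': array([ 4.12026120e-04, -4.15296650e+01, -2.77088732e+01, -3.28488443e-05,
        7.33771340e-04, -2.61157687e-06]), 'eef_pos': array([ 270.02929941, -563.65912389,  206.45888138]), 'tool_rot': array([-1.79998133e+02, -5.14225661e-04,  2.55985914e+01]), 'contact_force': array([ 0.05822489, -0.37533723,  0.2969399 ]), 'ft_torque': array([-0.00424531,  0.03784094, -0.01759767]), 'grasp_force': 0.0, 'width': 85.37709546703886}
```

View pics/side0.png

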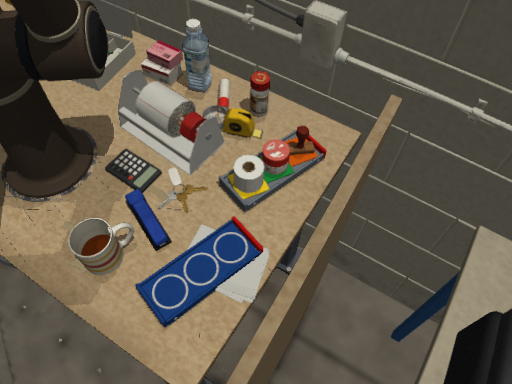

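View pics/scene0.png

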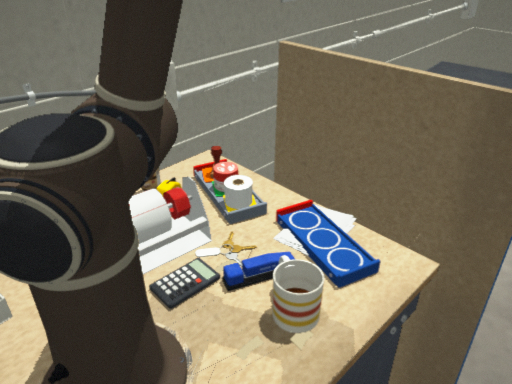

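The side view shows the grey rack with its red end at (318,145). Roll (248,173), pot (276,156) and stamp (303,138) stand in that order, with the stamp nearest red. The blue rack's red end is at (247,234) and its rings are at (231,247), (202,269) and (170,292). A wooden wall runs along the right, and the machine, mug and jar are the other obstacles.

```bash
python3 - <<'E'
from h import *
from scipy.optimize import least_squares
for n in ('side','scene'):
    im=optics.snapshot(n)
    m=optics.masks_of('rack_blue',n)[0]['region'].astype(np.uint8)
    hull=np.zeros_like(m); cv2.fillConvexPoly(hull,cv2.convexHull(np.argwhere(m)[:,::-1].astype(np.int32)),1)
    hull=cv2.erode(hull,np.ones((3,3)))
    w=((im.min(2)>130)&(hull>0)).astype(np.uint8)
    k,lab,s,c=cv2.connectedComponentsWithStats(w,connectivity=8)
    C=[]
    for i in range(1,k):
        if s[i,4]<60: continue
        p=onplane(n,np.argwhere(lab==i)[:,::-1],16)[:,:2]
        f=least_squares(lambda q:np.hypot(*(p-q[:2]).T)-q[2],[*p.mean(0),32],loss='soft_l1').x
        print(n,s[i,4],f.round(1)); C.append(f[:2])
    for t,z in (('label_roll',71),('wax_pot',70),('rubber_stamp',90)):
        r=optics.masks_of(t,n)[0]; print(t,r['score'],np.argwhere(r['region'])[:,::-1].mean(0).round(1))
# wall top line
def plane(n,a,b):
    e=cam(n)[2]; A=onplane(n,[a,b],-300); return e,np.cross(A[0]-e,A[1]-e)
e1,n1=plane('side',(388,100),(232,380)); e2,n2=plane('scene',(278,42),(505,108))
d=np.cross(n1,n2); d/=np.linalg.norm(d)
p=np.linalg.lstsq(np.array([n1,n2])/np.linalg.norm([n1,n2],axis=1)[:,None],np.array([n1@e1,n2@e2])/np.linalg.norm([n1,n2],axis=1),rcond=None)[0]
print('wall',p,d)
print('bench edge far', onplane('side',[(360,135)],0),onplane('scene',[(205,150),(437,265)],0))
print('machine', onplane('side',[(208,165),(222,140),(210,118)],60))
E
```

```text
side 173 [464.1 -83.3  31. ]
side 187 [ 425.9 -142.1   31. ]
side 199 [ 387.5 -201.    31.1]
label_roll 0.62 [248.1 172.7]
wax_pot 0.84 [275.  155.9]
rubber_stamp 0.88 [301.1 141.7]
scene 481 [ 558.3 -222.   163.7]
scene 60 [-590920.1  379058.7  702538.7]Traceback (most recent call last):
  File "<stdin>", line 17, in <module>
IndexError: list index out of range
```

```bash
cat >> h.py <<'E'
def plan(P,yaw):
    s=arm.state(); A=R.from_euler('xyz',s['tool_rot'],degrees=True)
    B=R.from_euler('xyz',[180,0,yaw],degrees=True)
    d=np.array(P)-s['eef_pos']; rv=(A.inv()*B).as_rotvec(degrees=True)
    print('pos',s['eef_pos'].round(1),s['tool_rot'].round(1),'t',s['time_s'],'tool shift now-axes mm',A.inv().apply(d).round(1),'final-axes',B.inv().apply(d).round(1),'rotvec',rv.round(2))
E
python3 - <<'E'
from h import *
def plane(n,a,b):
    e=cam(n)[2]; A=onplane(n,[a,b],-300); return e,np.cross(A[0]-e,A[1]-e)
e1,n1=plane('side',(388,100),(232,380)); e2,n2=plane('scene',(278,42),(505,108))
d=np.cross(n1,n2); d/=np.linalg.norm(d)
p=np.linalg.lstsq(np.array([n1,n2])/np.linalg.norm([n1,n2],axis=1)[:,None],np.array([n1@e1,n2@e2])/np.linalg.norm([n1,n2],axis=1)[:],rcond=None)[0]
print('wall',p,d)
print('bench edge far', onplane('side',[(360,135)],0),onplane('scene',[(437,265)],0))
print('machine', onplane('side',[(208,165),(222,140),(210,118)],60))
print(optics.calibration('wrist'))
plan([470,100,300],56.5)
E
```

```text
wall [ 610.3942419  -154.77151776  306.75720525] [-0.22111093 -0.97389342 -0.05139611]
bench edge far [[658.40506848 290.26719334   0.        ]] [[ 479.89682399 -356.29968724    0.        ]]
machine [[369.04122472  57.43312864  60.        ]
 [374.0641517  128.46505323  60.        ]
 [327.52134216 179.60240756  60.        ]]
{'fx': 332.62886733967895, 'fy': 332.62886733967895, 'cx': 250.41074625199724, 'cy': 196.98294423003694, 'k1': 0.009426771981084344, 'T_tool_cam': array([[ 1.38729304e-03,  9.59212309e-01,  2.82683253e-01,
         7.17602376e+01],
       [ 9.99998980e-01, -1.42676222e-03, -6.62357576e-05,
        -1.40622060e+00],
       [ 3.39787632e-04,  2.82683057e-01, -9.59213310e-01,
        -1.67536808e+02],
       [ 0.00000000e+00,  0.00000000e+00,  0.00000000e+00,
         1.00000000e+00]])}
pos [ 270.  -563.7  206.5] [-180.    -0.    25.6] t 1.5 tool shift now-axes mm [ 467.1 -512.1  -93.5] final-axes [ 663.8 -199.5  -93.5] rotvec [ -0.   -0.  -30.9]
```

step_arm(increments=[{"translation":[0,0,-0.018],"delta_rot":[0,0,-7.72],"gripper":100},{"translation":[0,0,-0.018],"delta_rot":[0,0,-7.72],"gripper":100},{"translation":[0,0,-0.018],"delta_rot":[0,0,-7.72],"gripper":100},{"translation":[0,0,-0.018],"delta_rot":[0,0,-7.72],"gripper":100},{"translation":[0.02,-0.0055,0],"delta_rot":[0,0,0],"gripper":100},{"translation":[0.0446,-0.0123,0],"delta_rot":[0,0,0],"gripper":100},{"translation":[0.0446,-0.0123,0],"delta_rot":[0,0,0],"gripper":100},{"translation":[0.0446,-0.0123,0],"delta_rot":[0,0,0],"gripper":100},{"translation":[0.0446,-0.0123,0],"delta_rot":[0,0,0],"gripper":100},{"translation":[0.0446,-0.0123,0],"delta_rot":[0,0,0],"gripper":100}])

```text
time_s: 2.5
eef_pos: [348.6, -322.4, 278.6]
tool_rot: [180.0, -0.0, 56.4]
contact_force: [0.7, -0.1, -0.3]
width: 85.4
grasp_force: 0.0
```

step_arm(increments=[{"translation":[0.0446,-0.0123,0],"delta_rot":[0,0,0],"gripper":100},{"translation":[0.0446,-0.0123,0],"delta_rot":[0,0,0],"gripper":100},{"translation":[0.0446,-0.0123,0],"delta_rot":[0,0,0],"gripper":100},{"translation":[0.0446,-0.0123,0],"delta_rot":[0,0,0],"gripper":100},{"translation":[0.0446,-0.0123,0],"delta_rot":[0,0,0],"gripper":100},{"translation":[0.0446,-0.0123,0],"delta_rot":[0,0,0],"gripper":100},{"translation":[0.0446,-0.0123,0],"delta_rot":[0,0,0],"gripper":100},{"translation":[0.0446,-0.0123,0],"delta_rot":[0,0,0],"gripper":100},{"translation":[0.0446,-0.0123,0],"delta_rot":[0,0,0],"gripper":100},{"translation":[0.0446,-0.0123,0],"delta_rot":[0,0,0],"gripper":100}])

```text
time_s: 3.5
eef_pos: [492.4, 117.7, 278.8]
tool_rot: [179.9, -0.0, 56.5]
contact_force: [1.4, -0.4, 0.0]
width: 85.4
grasp_force: 0.0
```

```bash
python3 - <<'E'
from h import *
plan([500,140,280],56.5)
s=arm.state(); im=optics.snapshot('wrist'); cv2.imwrite('pics/w1.png',im[...,::-1])
for t in 'rack_grey pad_yellow pad_green pad_orange label_roll wax_pot rubber_stamp'.split():
    r=optics.landmark_of(t,'wrist'); print(t,[(toworld('wrist',k['xyz'],s).round(1).tolist(),round(k['score'],2)) for k in r[:2]])
for t,z in (('label_roll',71),('wax_pot',70),('rubber_stamp',97)):
    r=optics.masks_of(t,'wrist')
    if r:
        c,_=cv2.findContours(r[0]['region'].astype(np.uint8),0,1); c=max(c,key=len)
        print(t,cv2.boundingRect(c),onplane('wrist',[np.argwhere(r[0]['region'])[:,::-1].mean(0)],z,s).round(1))
E
```

```text
pos [492.4 117.7 278.8] [179.9  -0.   56.5] t 3.5 tool shift now-axes mm [22.8 -6.  -1.2] final-axes [22.8 -6.  -1.2] rotvec [ 0.05 -0.03  0.  ]
rack_grey [([407.4, 289.8, 3.9], 0.47)]
pad_yellow []
pad_green [([450.8, 72.9, 15.6], 0.42)]
pad_orange []
label_roll [([451.8, 75.6, 21.6], 0.84)]
wax_pot [([487.0, 131.8, 21.5], 0.78), ([394.3, 215.7, 2.4], 0.36)]
rubber_stamp [([536.2, 186.8, 16.6], 0.9)]
label_roll (217, 179, 52, 59) [[455.3  79.3  71. ]]
wax_pot (219, 125, 50, 54) [[493.7 135.   70. ]]
rubber_stamp (228, 63, 43, 56) [[534.7 186.4  97. ]]
```

View pics/w1.png

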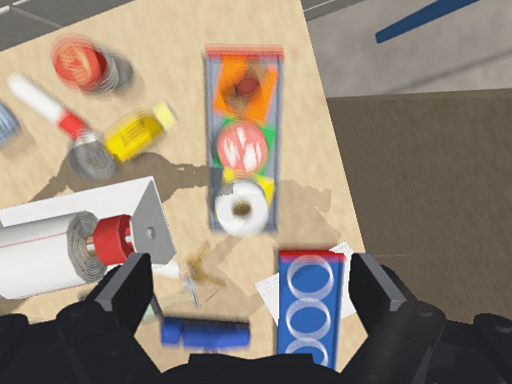

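The wrist picture is motion-blurred. It shows the grey rack upright in the frame with its red end at (244,50), stamp (246,85), pot (241,150) and roll (241,207). I'm retaking it now that the arm is still.

```bash
python3 - <<'E'
from h import *
optics.snapshot('wrist'); optics.snapshot('wrist')
s=arm.state(); im=optics.snapshot('wrist'); cv2.imwrite('pics/w2.png',im[...,::-1]); print(s['eef_pos'],s['tool_rot'],s['time_s'])
for t in 'rack_grey rack_blue pad_yellow pad_green pad_orange label_roll wax_pot rubber_stamp'.split():
    r=optics.landmark_of(t,'wrist'); print(t,[(toworld('wrist',k['xyz'],s).round(1).tolist(),round(k['score'],2)) for k in r[:2]])
for t,z in (('label_roll',71),('wax_pot',70),('rubber_stamp',97)):
    r=optics.masks_of(t,'wrist')
    if r:
        c,_=cv2.findContours(r[0]['region'].astype(np.uint8),0,1); c=max(c,key=len)
        print(t,cv2.boundingRect(c))
x=cv2.resize(im[30:240,170:320],None,fx=2.8,fy=2.8,interpolation=cv2.INTER_CUBIC)
cv2.imwrite('pics/w2c.png',x[...,::-1])
E
```

```text
[492.10723173 114.87996341 278.6037566 ] [ 1.79989218e+02 -7.51868970e-03  5.63965195e+01] 4.15
rack_grey []
rack_blue [([424.5, -142.1, -1.6], 0.97)]
pad_yellow [([448.6, 71.4, 14.7], 0.92)]
pad_green []
pad_orange [([531.4, 187.9, 17.8], 0.93)]
label_roll [([450.0, 71.7, 14.4], 0.68), ([452.5, 73.6, 20.9], 0.61)]
wax_pot [([489.5, 130.0, 21.7], 0.62), ([404.6, 292.3, -1.2], 0.47)]
rubber_stamp [([532.4, 185.4, 17.7], 0.61)]
label_roll (217, 177, 52, 59)
wax_pot (218, 123, 50, 54)
rubber_stamp (227, 62, 42, 55)
```

View pics/w2c.png

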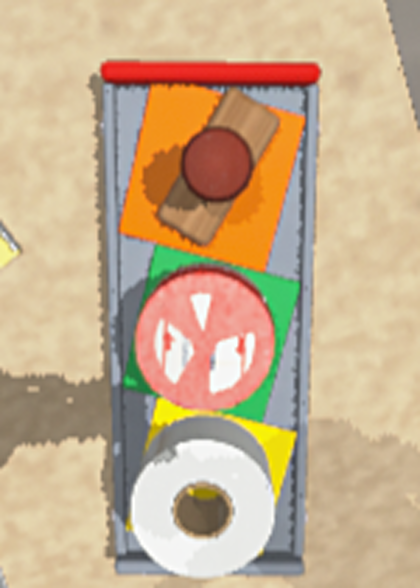

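```bash
python3 - <<'E'
from h import *
s=arm.state()
f=lambda a:np.array(a)/2.8+[169.8,29.8]
w=lambda a,z:onplane('wrist',[f(a)],z,s)[0].round(1)
a=[w(p,30)[:2] for p in((103,64),(319,64),(303,572),(116,572))]
print(a,[np.hypot(*(a[i]-a[(i+1)%4])).round(1) for i in range(4)])
for i,j in((3,0),(2,1)): d=a[j]-a[i]; print(np.degrees(np.arctan2(d[1],d[0])))
print('centre',np.mean(a,0))
print('roll',w((203,507),71),'pot',w((205,340),70),'knob',w((217,163),92))
# fitted circle from roll/pot contours
im=cv2.imread('pics/w2.png')
hsv=cv2.cvtColor(im,cv2.COLOR_BGR2HSV)
# blue rack rings
wmask=(im.min(2)>150); ys,xs=np.where(wmask)
for r in optics.masks_of('rack_blue','wrist')[:1]:
    from scipy.optimize import least_squares
    m=r['region'].astype(np.uint8); h=np.zeros_like(m); cv2.fillConvexPoly(h,cv2.convexHull(np.argwhere(m)[:,::-1].astype(np.int32)),1)
    k,lab,st,c=cv2.connectedComponentsWithStats((wmask&(h>0)).astype(np.uint8),connectivity=8)
    for i in range(1,k):
        if st[i,4]<60: continue
        p=onplane('wrist',np.argwhere(lab==i)[:,::-1],16,s)[:,:2]
        print(least_squares(lambda q:np.hypot(*(p-q[:2]).T)-q[2],[*p.mean(0),32],loss='soft_l1').x.round(1))
E
```

```text
[array([516.9, 247.5]), array([591.2, 198.4]), array([465.8,  10.7]), array([390.7,  60.3])] [np.float64(89.1), np.float64(225.7), np.float64(90.0), np.float64(225.8)]
56.01430576826492
56.25361522515792
centre [491.15  129.225]
roll [452.6  75.7  71. ] pot [492.7 134.2  70. ] knob [534.2 187.5  92. ]
[464.5 -81.9  31. ]
[-2860.8  2080.2  3919.4]
[ 426.5 -140.5   31.1]
[ 388.8 -198.9   30.6]
```

The crop shows the stamp knob at (217,163), the pot lid at (205,340) and the roll top at (203,507). The rack axis is vertical in the frame. The stamp's base is turned about 30° off the row direction, which doesn't matter for gripping the round knob. Next I approach the roll.

step_arm(increments=[{"translation":[-0.0069,-0.0014,0.016],"gripper":100},{"translation":[-0.0069,-0.0014,0.016],"gripper":100},{"translation":[-0.0069,-0.0014,0.016],"gripper":100},{"translation":[-0.0069,-0.0014,0.016],"gripper":100},{"translation":[-0.0069,-0.0013,0.016],"gripper":100},{"translation":[-0.0069,-0.0013,0.016],"gripper":100},{"translation":[-0.0069,-0.0013,0.016],"gripper":100},{"translation":[-0.0068,-0.0013,0.016],"gripper":100},{"translation":[0,0,0],"gripper":100},{"translation":[0,0,0],"gripper":100}])

```text
invalid input
```

```bash
cat >> h.py <<'E'
def circ(st,pred,z,px0,rad):
    """fit ellipse to the colour blob (pred on hsv) round px0, return world centre on plane z"""
    im=optics.snapshot('wrist'); hsv=cv2.cvtColor(im,cv2.COLOR_RGB2HSV).astype(int)
    m=pred(hsv).astype(np.uint8)
    k,lab,s,c=cv2.connectedComponentsWithStats(m)
    i=1+np.argmax(s[1:,4]*(np.hypot(*(c[1:]-px0).T)<rad))
    cn,_=cv2.findContours((lab==i).astype(np.uint8),0,1); cn=cv2.convexHull(max(cn,key=len))[:,0]
    p=onplane('wrist',cn,z,st)[:,:2]
    (x,y),r=cv2.minEnclosingCircle(p.astype(np.float32))
    return im,np.round([x,y,r],1),s[i]
E
python3 - <<'E'
from h import *
s=arm.state(); P=topix('wrist',[452.6,75,71],s)[0]; print(s['eef_pos'],s['tool_rot'],P)
im,c,b=circ(s,lambda h:(h[...,1]<30)&(h[...,2]>190),71,P,50); print(c,b)
r=optics.landmark_of('label_roll','wrist'); print([(toworld('wrist',k['xyz'],s).round(1),k['score']) for k in r])
cv2.circle(im,tuple(int(v) for v in P),3,(255,0,0),-1)
cv2.imwrite('pics/r1.png',im[...,::-1])
E
```

```text
[492.08986008 115.76126334 278.4286866 ] [-1.79992237e+02  2.25149870e-03  5.64876765e+01] [242.6879408  211.35426898]
[451.3  74.3  31.2] [ 217  188   52   49 1623]
[(array([450.8,  73.9,  22. ]), 0.96)]
```

View pics/r1.png

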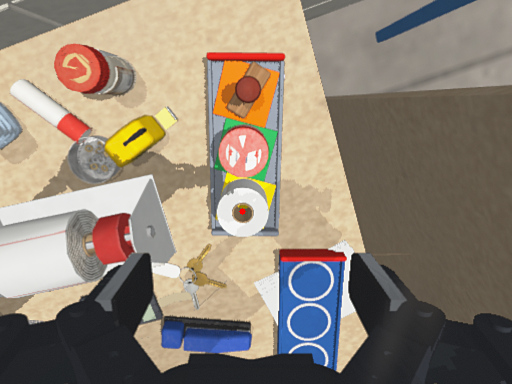

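The call was refused because `delta_rot` was missing, so nothing moved. The picture shows my predicted roll centre at (242,211), right on the roll's hole. The circle fit gives (451.3, 74.3).

step_arm(increments=[{"translation":[-0.0071,-0.0014,0.02],"delta_rot":[0,0,0],"gripper":100},{"translation":[-0.0071,-0.0014,0.02],"delta_rot":[0,0,0],"gripper":100},{"translation":[-0.0071,-0.0014,0.02],"delta_rot":[0,0,0],"gripper":100},{"translation":[-0.0071,-0.0014,0.02],"delta_rot":[0,0,0],"gripper":100},{"translation":[-0.0071,-0.0014,0.02],"delta_rot":[0,0,0],"gripper":100},{"translation":[-0.0071,-0.0014,0.02],"delta_rot":[0,0,0],"gripper":100},{"translation":[-0.0071,-0.0014,0.02],"delta_rot":[0,0,0],"gripper":100},{"translation":[-0.0071,-0.0013,0.02],"delta_rot":[0,0,0],"gripper":100},{"translation":[0,0,0],"delta_rot":[0,0,0],"gripper":100},{"translation":[0,0,0],"delta_rot":[0,0,0],"gripper":100}])

```text
time_s: 5.9
eef_pos: [451.6, 74.5, 118.6]
tool_rot: [-180.0, 0.0, 56.5]
contact_force: [-0.3, 0.3, 0.6]
width: 85.3
grasp_force: 0.0
```

```bash
python3 - <<'E'
from h import *
optics.snapshot('wrist'); s=arm.state(); plan([451.3,74.3,30],56.4)
P=topix('wrist',[451.3,74.3,71],s)[0]
im,c,b=circ(s,lambda h:(h[...,1]<30)&(h[...,2]>190),71,P,60); print('roll',c,b)
im,c,b=circ(s,lambda h:((h[...,0]<8)|(h[...,0]>172))&(h[...,1]>60),70,topix('wrist',[491,132,70],s)[0],60); print('pot',c,b)
im,c,b=circ(s,lambda h:((h[...,0]<8)|(h[...,0]>172))&(h[...,1]>90),92,topix('wrist',[533,187,92],s)[0],40); print('knob',c,b)
cv2.imwrite('pics/r2.png',im[...,::-1])
E
```

```text
pos [452.7  74.6 119.4] [ 1.799e+02 -1.000e-01  5.650e+01] t 5.95 tool shift now-axes mm [-1.2 -1.1 89.4] final-axes [-1.  -0.9 89.4] rotvec [ 0.08 -0.07  0.07]
roll [455.   78.7  29.7] [ 208  167   88   41 2151]
pot [491.  132.6  28.2] [ 208   56   90   93 5089]
knob [416.9 242.8   2. ] [12  1  9  3 18]
```

View pics/r2.png

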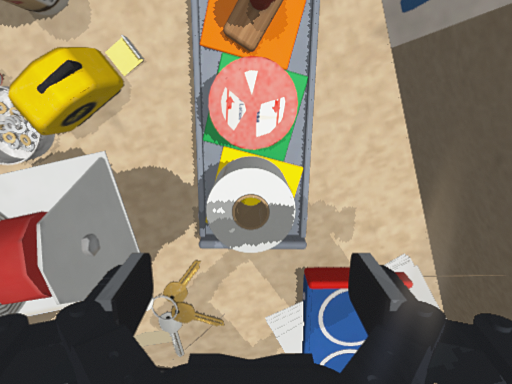

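The roll's outline spans columns 206 to 295 with its hole at (251,211), and the pot lid is at (253,102). A shadow on the roll spoils the circle fit, so I'm using the hole. I'm also checking the clearance to the machine's end plate, corners near (107,153) and (145,265).

```bash
python3 - <<'E'
from h import *
s=arm.state()
print('roll',onplane('wrist',[(250.5,211)],71,s).round(1))
for z in (0,60,110):
    p=onplane('wrist',[(107,153),(145,265)],z,s)[:,:2]-[451.5,74.5]; print(z,(p@np.array([[.552,.834],[.834,-.552]]).T).round())
E
```

```text
roll [[451.5  74.4  71. ]]
0 [[  29. -124.]
 [ -79. -100.]]
60 [[ 38. -98.]
 [-47. -80.]]
110 [[ 46. -77.]
 [-21. -62.]]
```

step_arm(increments=[{"translation":[-0.001,-0.0005,0.012],"delta_rot":[0,0,0],"gripper":100},{"translation":[0,0,0.015],"delta_rot":[0,0,0],"gripper":100},{"translation":[0,0,0.015],"delta_rot":[0,0,0],"gripper":100},{"translation":[0,0,0.015],"delta_rot":[0,0,0],"gripper":100},{"translation":[0,0,0.015],"delta_rot":[0,0,0],"gripper":100},{"translation":[0,0,0.012],"delta_rot":[0,0,0],"gripper":100},{"translation":[0,0,0.004],"delta_rot":[0,0,0],"gripper":100},{"translation":[0,0,0],"delta_rot":[0,0,0],"gripper":100},{"translation":[0,0,0],"delta_rot":[0,0,0],"gripper":100},{"translation":[0,0,0],"delta_rot":[0,0,0],"gripper":100}])

```text
time_s: 7.1
eef_pos: [451.4, 74.0, 31.2]
tool_rot: [179.9, -0.1, 56.5]
contact_force: [0.1, 0.2, -0.6]
width: 85.9
grasp_force: 0.0
```

step_arm(increments=[{"translation":[0,0,0],"delta_rot":[0,0,0],"gripper":0},{"translation":[0,0,0],"delta_rot":[0,0,0],"gripper":0},{"translation":[0,0,0],"delta_rot":[0,0,0],"gripper":0},{"translation":[0,0,0],"delta_rot":[0,0,0],"gripper":0},{"translation":[0,0,0],"delta_rot":[0,0,0],"gripper":0},{"translation":[0,0,0],"delta_rot":[0,0,0],"gripper":0},{"translation":[0,0,0],"delta_rot":[0,0,0],"gripper":0},{"translation":[0,0,0],"delta_rot":[0,0,0],"gripper":0},{"translation":[0,0,0],"delta_rot":[0,0,0],"gripper":0},{"translation":[0,0,0],"delta_rot":[0,0,0],"gripper":0}], grip_force=40)

```text
time_s: 8.1
eef_pos: [451.2, 73.9, 31.5]
tool_rot: [180.0, -0.0, 56.5]
contact_force: [-1.7, -0.7, 6.1]
width: 59.0
grasp_force: 42.3
```

step_arm(increments=[{"translation":[0,0,-0.01],"delta_rot":[0,0,0],"gripper":0},{"translation":[0,0,-0.02],"delta_rot":[0,0,0],"gripper":0},{"translation":[0,0,-0.025],"delta_rot":[0,0,0],"gripper":0},{"translation":[0,0,-0.025],"delta_rot":[0,0,0],"gripper":0},{"translation":[0,0,-0.02],"delta_rot":[0,0,0],"gripper":0},{"translation":[-0.01,0.008,0],"delta_rot":[0,0,0],"gripper":0},{"translation":[-0.016,0.013,0],"delta_rot":[0,0,0],"gripper":0},{"translation":[-0.02,0.016,0],"delta_rot":[0,0,0],"gripper":0},{"translation":[-0.02,0.016,0],"delta_rot":[0,0,0],"gripper":0},{"translation":[-0.02,0.016,0],"delta_rot":[0,0,0],"gripper":0}])

```text
time_s: 9.1
eef_pos: [459.4, -37.5, 129.3]
tool_rot: [-179.9, 0.1, 56.5]
contact_force: [1.1, -0.0, -1.2]
width: 59.0
grasp_force: 43.7
```

step_arm(increments=[{"translation":[-0.018,0.014,0],"delta_rot":[0,0,0],"gripper":0},{"translation":[-0.012,0.009,0],"delta_rot":[0,0,0],"gripper":0},{"translation":[-0.0073,0.0052,0],"delta_rot":[0,0,0],"gripper":0},{"translation":[0,0,0],"delta_rot":[0,0,0],"gripper":0},{"translation":[0,0,0],"delta_rot":[0,0,0],"gripper":0},{"translation":[0,0,0],"delta_rot":[0,0,0],"gripper":0},{"translation":[0,0,0],"delta_rot":[0,0,0],"gripper":0},{"translation":[0,0,0],"delta_rot":[0,0,0],"gripper":0},{"translation":[0,0,0],"delta_rot":[0,0,0],"gripper":0},{"translation":[0,0,0],"delta_rot":[0,0,0],"gripper":0}])

```text
time_s: 10.1
eef_pos: [463.5, -82.4, 130.5]
tool_rot: [180.0, -0.0, 56.5]
contact_force: [0.5, 0.5, -1.8]
width: 59.1
grasp_force: 43.7
```

```bash
python3 - <<'E'
from h import *
s=arm.state(); plan([464.3,-82.6,27.5],56.9); print(s['width'],s['grasp_force'],s['contact_force'])
im=optics.snapshot('wrist'); cv2.imwrite('pics/p1.png',im[...,::-1])
print('ring centres px',topix('wrist',[[464.3,-82.6,16],[426.2,-141.3,16],[491,132,70]],s).round(), 'held roll top expected',topix('wrist',[[*s['eef_pos'][:2],s['eef_pos'][2]+40]],s))
E
```

```text
pos [463.5 -82.4 130.5] [180.   -0.   56.5] t 10.1 tool shift now-axes mm [  0.2   0.8 103. ] final-axes [  0.2   0.8 103. ] rotvec [ 0.01 -0.   -0.39]
59.1211687923557 43.68431033738119 [ 0.45140655  0.45627992 -1.7621669 ]
ring centres px [[ 253.  185.]
 [ 253.  258.]
 [  79. -133.]] held roll top expected [[253.22606165 275.07628295]]
```

View pics/p1.png

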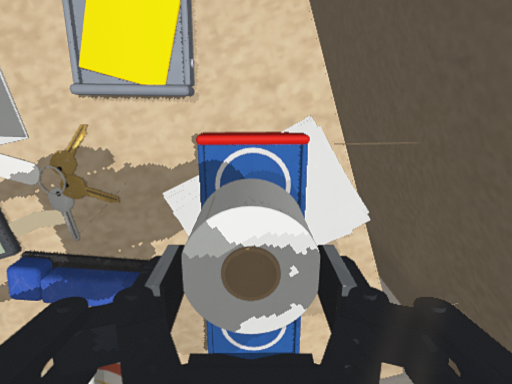

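The picture shows the roll held level with its hole at (251,272). The ring under it is centred at column 253, as predicted. Now I lower it.

step_arm(increments=[{"translation":[0.0002,0.0008,0.012],"delta_rot":[0,0,0],"gripper":0},{"translation":[0,0,0.018],"delta_rot":[0,0,0],"gripper":0},{"translation":[0,0,0.018],"delta_rot":[0,0,0],"gripper":0},{"translation":[0,0,0.018],"delta_rot":[0,0,0],"gripper":0},{"translation":[0,0,0.015],"delta_rot":[0,0,0],"gripper":0},{"translation":[0,0,0.01],"delta_rot":[0,0,0],"gripper":0},{"translation":[0,0,0.006],"delta_rot":[0,0,0],"gripper":0},{"translation":[0,0,0.003],"delta_rot":[0,0,0],"gripper":0},{"translation":[0,0,0.001],"delta_rot":[0,0,0],"gripper":0},{"translation":[0,0,0],"delta_rot":[0,0,0],"gripper":0}])

```text
time_s: 11.15
eef_pos: [464.8, -83.0, 29.9]
tool_rot: [179.9, -0.0, 56.5]
contact_force: [-1.0, -0.5, -0.4]
width: 59.2
grasp_force: 43.7
```

step_arm(increments=[{"translation":[0,0,0.001],"delta_rot":[0,0,0],"gripper":0},{"translation":[0,0,0.0005],"delta_rot":[0,0,0],"gripper":0},{"translation":[0,0,0],"delta_rot":[0,0,0],"gripper":0},{"translation":[0,0,0],"delta_rot":[0,0,0],"gripper":0},{"translation":[0,0,0],"delta_rot":[0,0,0],"gripper":100},{"translation":[0,0,0],"delta_rot":[0,0,0],"gripper":100},{"translation":[0,0,0],"delta_rot":[0,0,0],"gripper":100},{"translation":[0,0,0],"delta_rot":[0,0,0],"gripper":100},{"translation":[0,0,0],"delta_rot":[0,0,0],"gripper":100},{"translation":[0,0,0],"delta_rot":[0,0,0],"gripper":100}])

```text
time_s: 12.15
eef_pos: [464.3, -82.9, 28.0]
tool_rot: [180.0, -0.0, 56.5]
contact_force: [0.5, -0.1, 0.1]
width: 85.6
grasp_force: 0.0
```

step_arm(increments=[{"translation":[0,0,0],"delta_rot":[0,0,0],"gripper":100},{"translation":[0,0,0],"delta_rot":[0,0,0],"gripper":100},{"translation":[0,0,-0.01],"delta_rot":[0,0,0],"gripper":100},{"translation":[0,0,-0.02],"delta_rot":[0,0,0],"gripper":100},{"translation":[0,0,-0.025],"delta_rot":[0,0,0],"gripper":100},{"translation":[0,0,-0.03],"delta_rot":[0,0,0],"gripper":100},{"translation":[0,0,-0.03],"delta_rot":[0,0,0],"gripper":100},{"translation":[0,0,-0.02],"delta_rot":[0,0,0],"gripper":100},{"translation":[0,0,-0.005],"delta_rot":[0,0,0],"gripper":100},{"translation":[0,0,0],"delta_rot":[0,0,0],"gripper":100}])

```text
time_s: 13.15
eef_pos: [464.9, -83.0, 169.1]
tool_rot: [179.9, -0.0, 56.5]
contact_force: [0.6, -0.4, -1.3]
width: 85.6
grasp_force: 0.0
```

```bash
python3 - <<'E'
from h import *
optics.snapshot('wrist'); s=arm.state(); plan([491,132.3,170],56.4); print(s['width'])
im=optics.snapshot('wrist'); cv2.imwrite('pics/p2.png',im[...,::-1])
r=optics.landmark_of('label_roll','wrist'); print([(toworld('wrist',k['xyz'],s).round(1),k['score']) for k in r])
print(topix('wrist',[[464.3,-82.6,67],[464.3,-82.6,16]],s))
E
```

```text
pos [463.9 -82.8 167.8] [-180.     0.    56.5] t 13.2 tool shift now-axes mm [194.3 -96.2  -2.2] final-axes [194.1 -96.5  -2.2] rotvec [-0.    0.    0.08]
85.14269184021606
[]
[[252.16802354 189.0598493 ]
 [251.92486675 175.57453806]]
```

View pics/p2.png

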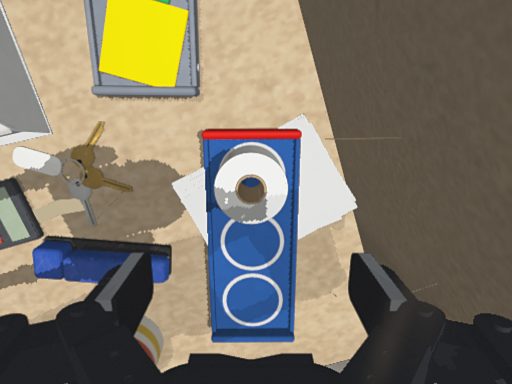

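The roll stands on its ring, top at (250,188) against an expected (252,189). Next is the pot.

step_arm(increments=[{"translation":[0.012,-0.006,0],"delta_rot":[0,0,0],"gripper":100},{"translation":[0.026,-0.013,0],"delta_rot":[0,0,0],"gripper":100},{"translation":[0.034,-0.017,0],"delta_rot":[0,0,0],"gripper":100},{"translation":[0.034,-0.017,0],"delta_rot":[0,0,0],"gripper":100},{"translation":[0.034,-0.017,0],"delta_rot":[0,0,0],"gripper":100},{"translation":[0.03,-0.015,0],"delta_rot":[0,0,0],"gripper":100},{"translation":[0.018,-0.0085,0],"delta_rot":[0,0,0],"gripper":100},{"translation":[0.0063,-0.003,0],"delta_rot":[0,0,0],"gripper":100},{"translation":[0,0,0],"delta_rot":[0,0,0],"gripper":100},{"translation":[0,0,0],"delta_rot":[0,0,0],"gripper":100}])

```text
time_s: 14.3
eef_pos: [490.5, 131.9, 167.3]
tool_rot: [-180.0, 0.1, 56.5]
contact_force: [-0.6, 0.0, -0.2]
width: 85.2
grasp_force: 0.0
```

```bash
python3 - <<'E'
from h import *
optics.snapshot('wrist'); optics.snapshot('wrist'); s=arm.state()
red=lambda sat:(lambda h:((h[...,0]<8)|(h[...,0]>172))&(h[...,1]>sat))
im,c,b=circ(s,red(60),70,topix('wrist',[491,132,70],s)[0],60); print('pot',c,b); pc=c
for z in (85,92): im,c,b=circ(s,red(110),z,topix('wrist',[533,187,z],s)[0],40); print('knob',z,c,b)
cv2.imwrite('pics/q1.png',im[...,::-1])
plan([pc[0],pc[1],30],56.4)
E
```

```text
pot [493.2 134.9  30. ] [ 219  149   68   71 3066]
knob 85 [533.6 187.   13. ] [ 242   84   35   37 1035]
knob 92 [533.3 187.2  12.6] [ 241   84   36   37 1034]
pos [491.1 131.5 168. ] [180.    0.   56.4] t 14.55 tool shift now-axes mm [ 4.00e+00 -1.00e-01  1.38e+02] final-axes [ 3.90e+00 -1.00e-01  1.38e+02] rotvec [ 0.    0.   -0.01]
```

View pics/q1.png

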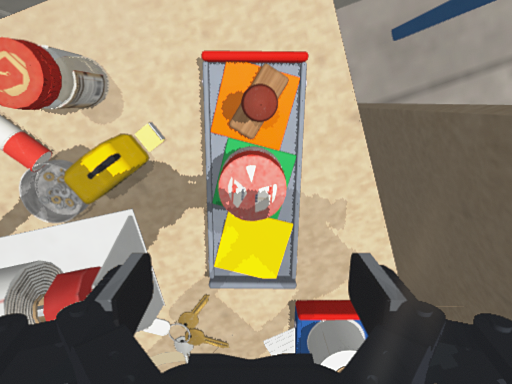

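The pot lid's top circle centres at about (253,187), which is world (492.0, 133.1). The knob is at (259,102), which is (533.5, 187.1).

step_arm(increments=[{"translation":[0.0019,0,0.012],"delta_rot":[0,0,0],"gripper":100},{"translation":[0,0,0.022],"delta_rot":[0,0,0],"gripper":100},{"translation":[0,0,0.025],"delta_rot":[0,0,0],"gripper":100},{"translation":[0,0,0.025],"delta_rot":[0,0,0],"gripper":100},{"translation":[0,0,0.022],"delta_rot":[0,0,0],"gripper":100},{"translation":[0,0,0.018],"delta_rot":[0,0,0],"gripper":100},{"translation":[0,0,0.01],"delta_rot":[0,0,0],"gripper":100},{"translation":[0,0,0.003],"delta_rot":[0,0,0],"gripper":100},{"translation":[0,0,0],"delta_rot":[0,0,0],"gripper":100},{"translation":[0,0,0],"delta_rot":[0,0,0],"gripper":100}])

```text
time_s: 15.55
eef_pos: [493.1, 134.2, 31.8]
tool_rot: [179.9, -0.1, 56.5]
contact_force: [0.2, -0.1, -0.1]
width: 85.5
grasp_force: 0.0
```

step_arm(increments=[{"translation":[0,0,0],"delta_rot":[0,0,0],"gripper":0},{"translation":[0,0,0],"delta_rot":[0,0,0],"gripper":0},{"translation":[0,0,0],"delta_rot":[0,0,0],"gripper":0},{"translation":[0,0,0],"delta_rot":[0,0,0],"gripper":0},{"translation":[0,0,0],"delta_rot":[0,0,0],"gripper":0},{"translation":[0,0,0],"delta_rot":[0,0,0],"gripper":0},{"translation":[0,0,0],"delta_rot":[0,0,0],"gripper":0},{"translation":[0,0,0],"delta_rot":[0,0,0],"gripper":0},{"translation":[0,0,0],"delta_rot":[0,0,0],"gripper":0},{"translation":[0,0,0],"delta_rot":[0,0,0],"gripper":0}], grip_force=40)

```text
time_s: 16.55
eef_pos: [493.2, 134.2, 32.3]
tool_rot: [179.9, -0.1, 56.5]
contact_force: [-1.0, -0.8, 6.4]
width: 55.7
grasp_force: 42.0
```

```bash
python3 - <<'E'
from h import *
plan([426.2,-141.3,146],56.4)
E
```

```text
pos [493.2 134.2  32.3] [ 1.799e+02 -1.000e-01  5.650e+01] t 16.55 tool shift now-axes mm [-266.5   96.4 -113.9] final-axes [-266.6   96.6 -113.7] rotvec [ 0.08 -0.08  0.08]
```

step_arm(increments=[{"translation":[0,0,-0.01],"delta_rot":[0,0,0],"gripper":0},{"translation":[0,0,-0.02],"delta_rot":[0,0,0],"gripper":0},{"translation":[0,0,-0.028],"delta_rot":[0,0,0],"gripper":0},{"translation":[0,0,-0.028],"delta_rot":[0,0,0],"gripper":0},{"translation":[0,0,-0.02],"delta_rot":[0,0,0],"gripper":0},{"translation":[-0.01,0.0035,-0.008],"delta_rot":[0,0,0],"gripper":0},{"translation":[-0.02,0.0072,0],"delta_rot":[0,0,0],"gripper":0},{"translation":[-0.03,0.0109,0],"delta_rot":[0,0,0],"gripper":0},{"translation":[-0.034,0.0124,0],"delta_rot":[0,0,0],"gripper":0},{"translation":[-0.034,0.0124,0],"delta_rot":[0,0,0],"gripper":0}])

```text
time_s: 17.55
eef_pos: [458.4, 0.2, 144.2]
tool_rot: [-179.9, 0.1, 56.5]
contact_force: [1.0, -1.0, -2.0]
width: 56.0
grasp_force: 42.7
```

step_arm(increments=[{"translation":[-0.034,0.0124,0],"delta_rot":[0,0,0],"gripper":0},{"translation":[-0.034,0.0124,0],"delta_rot":[0,0,0],"gripper":0},{"translation":[-0.034,0.0124,0],"delta_rot":[0,0,0],"gripper":0},{"translation":[-0.022,0.008,0],"delta_rot":[0,0,0],"gripper":0},{"translation":[-0.012,0.0045,0],"delta_rot":[0,0,0],"gripper":0},{"translation":[-0.0015,0.0005,0],"delta_rot":[0,0,0],"gripper":0},{"translation":[0,0,0],"delta_rot":[0,0,0],"gripper":0},{"translation":[0,0,0],"delta_rot":[0,0,0],"gripper":0},{"translation":[0,0,0],"delta_rot":[0,0,0],"gripper":0},{"translation":[0,0,0],"delta_rot":[0,0,0],"gripper":0}])

```text
time_s: 18.55
eef_pos: [426.2, -139.9, 144.9]
tool_rot: [-180.0, -0.0, 56.6]
contact_force: [0.2, -0.0, 0.1]
width: 55.9
grasp_force: 42.7
```

```bash
python3 - <<'E'
from h import *
optics.snapshot('wrist'); s=arm.state(); plan([426.2,-141.3,28.4],56.4); print(s['width'],s['grasp_force'])
im=optics.snapshot('wrist'); cv2.imwrite('pics/p3.png',im[...,::-1])
z=s['eef_pos'][2]+38
print(topix('wrist',[[464.3,-82.6,67],[388.1,-200,16],[*s['eef_pos'][:2],z]],s).round(1))
np.save('s.npy',[*s['eef_pos'],*s['tool_rot']])
E
```

```text
pos [ 426.2 -140.   145. ] [-180.    -0.    56.6] t 18.6 tool shift now-axes mm [ -1.1   0.7 116.6] final-axes [ -1.1   0.7 116.6] rotvec [-0.   -0.    0.16]
55.851116203943306 42.692751288414
[[252.5 104.3]
 [252.9 252.2]
 [253.2 272.7]]
```

View pics/p3.png

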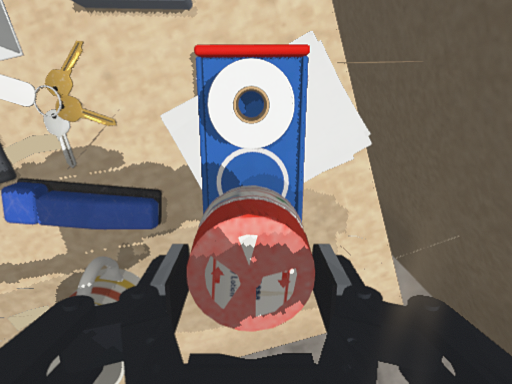

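The roll sits at (251,103), on its ring. The pot is held with its lid centred at (251,271), essentially at the TCP. Now I lower it onto the middle ring.

step_arm(increments=[{"translation":[-0.0012,0.0008,0.012],"delta_rot":[0,0,0],"gripper":0},{"translation":[0,0,0.02],"delta_rot":[0,0,0],"gripper":0},{"translation":[0,0,0.024],"delta_rot":[0,0,0],"gripper":0},{"translation":[0,0,0.022],"delta_rot":[0,0,0],"gripper":0},{"translation":[0,0,0.017],"delta_rot":[0,0,0],"gripper":0},{"translation":[0,0,0.011],"delta_rot":[0,0,0],"gripper":0},{"translation":[0,0,0.006],"delta_rot":[0,0,0],"gripper":0},{"translation":[0,0,0.003],"delta_rot":[0,0,0],"gripper":0},{"translation":[0,0,0],"delta_rot":[0,0,0],"gripper":0},{"translation":[0,0,0],"delta_rot":[0,0,0],"gripper":0}])

```text
time_s: 19.65
eef_pos: [426.8, -142.5, 30.6]
tool_rot: [179.9, -0.0, 56.5]
contact_force: [0.6, -0.5, -0.6]
width: 56.1
grasp_force: 42.7
```

step_arm(increments=[{"translation":[0.0005,0,0.001],"delta_rot":[0,0,0],"gripper":0},{"translation":[0,0,0.001],"delta_rot":[0,0,0],"gripper":0},{"translation":[0,0,0],"delta_rot":[0,0,0],"gripper":0},{"translation":[0,0,0],"delta_rot":[0,0,0],"gripper":0},{"translation":[0,0,0],"delta_rot":[0,0,0],"gripper":100},{"translation":[0,0,0],"delta_rot":[0,0,0],"gripper":100},{"translation":[0,0,0],"delta_rot":[0,0,0],"gripper":100},{"translation":[0,0,0],"delta_rot":[0,0,0],"gripper":100},{"translation":[0,0,0],"delta_rot":[0,0,0],"gripper":100},{"translation":[0,0,0],"delta_rot":[0,0,0],"gripper":100}])

```text
time_s: 20.65
eef_pos: [426.3, -141.7, 27.9]
tool_rot: [-180.0, 0.0, 56.5]
contact_force: [0.6, -0.5, -0.3]
width: 85.5
grasp_force: 0.0
```

step_arm(increments=[{"translation":[0,0,0],"delta_rot":[0,0,0],"gripper":100},{"translation":[0,0,0],"delta_rot":[0,0,0],"gripper":100},{"translation":[0,0,-0.01],"delta_rot":[0,0,0],"gripper":100},{"translation":[0,0,-0.02],"delta_rot":[0,0,0],"gripper":100},{"translation":[0,0,-0.03],"delta_rot":[0,0,0],"gripper":100},{"translation":[0,0,-0.035],"delta_rot":[0,0,0],"gripper":100},{"translation":[0,0,-0.035],"delta_rot":[0,0,0],"gripper":100},{"translation":[0,0,-0.02],"delta_rot":[0,0,0],"gripper":100},{"translation":[0,0,-0.005],"delta_rot":[0,0,0],"gripper":100},{"translation":[0,0,0],"delta_rot":[0,0,0],"gripper":100}])

```text
time_s: 21.65
eef_pos: [426.9, -141.9, 184.0]
tool_rot: [179.9, -0.0, 56.5]
contact_force: [0.8, -0.4, -0.8]
width: 85.6
grasp_force: 0.0
```

```bash
python3 - <<'E'
from h import *
optics.snapshot('wrist'); s=arm.state(); print(s['width'])
im,c,b=circ(s,lambda h:((h[...,0]<8)|(h[...,0]>172))&(h[...,1]>60),66,topix('wrist',[426.2,-141.3,66],s)[0],60); print('pot incl. lid side',c,b,'expected px',topix('wrist',[[426.2,-141.3,66]],s))
cv2.imwrite('pics/p4.png',im[...,::-1])
plan([533.4,187.1,180],56.4)
E
```

```text
85.53159541883792
pot incl. lid side [ 426.  -140.7   30.2] [ 220  150   63   67 2712] expected px [[252.05313355 184.39756117]]
pos [ 425.3 -141.2  181.8] [-179.9    0.    56.5] t 21.75 tool shift now-axes mm [333.4 -91.2   1.9] final-axes [333.3 -91.7   1.8] rotvec [-0.13  0.02  0.08]
```

step_arm(increments=[{"translation":[0.012,-0.0033,0],"delta_rot":[0,0,0],"gripper":100},{"translation":[0.028,-0.0077,0],"delta_rot":[0,0,0],"gripper":100},{"translation":[0.04,-0.0109,0],"delta_rot":[0,0,0],"gripper":100},{"translation":[0.045,-0.0123,0],"delta_rot":[0,0,0],"gripper":100},{"translation":[0.045,-0.0123,0],"delta_rot":[0,0,0],"gripper":100},{"translation":[0.045,-0.0123,0],"delta_rot":[0,0,0],"gripper":100},{"translation":[0.045,-0.0123,0],"delta_rot":[0,0,0],"gripper":100},{"translation":[0.038,-0.0104,0],"delta_rot":[0,0,0],"gripper":100},{"translation":[0.025,-0.0068,0],"delta_rot":[0,0,0],"gripper":100},{"translation":[0.0104,-0.0029,0],"delta_rot":[0,0,0],"gripper":100}])

```text
time_s: 22.75
eef_pos: [533.7, 189.6, 181.2]
tool_rot: [-179.9, 0.1, 56.7]
contact_force: [0.3, 0.2, 0.1]
width: 85.2
grasp_force: 0.0
```

```bash
python3 - <<'E'
from h import *
for _ in range(6): optics.snapshot('wrist')
s=arm.state()
for z in (85,92): im,c,b=circ(s,lambda h:((h[...,0]<8)|(h[...,0]>172))&(h[...,1]>110),z,topix('wrist',[533,187,z],s)[0],40); print('knob',z,c,b)
cv2.imwrite('pics/k1.png',im[...,::-1])
plan([533.4,187.1,53],56.4)
E
```

```text
knob 85 [535.  188.7  14.5] [236 169  31  35 821]
knob 92 [536.  190.2  14.3] [236 169  31  35 823]
pos [534.1 185.3 182.9] [-180.     0.    56.4] t 23.15 tool shift now-axes mm [  1.2  -1.6 129.9] final-axes [  1.1  -1.6 129.9] rotvec [-0.01  0.03 -0.02]
```

View pics/k1.png

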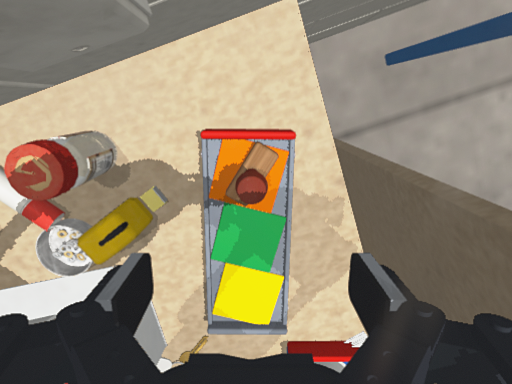

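The knob top is at (251,187), base centre about (253,175). The jar and tape stand well clear.

```bash
python3 - <<'E'
from h import *
s=arm.state(); print(onplane('wrist',[(251.5,187.5)],92,s),onplane('wrist',[(253.5,175)],38,s)); print(topix('wrist',[[533.4,187.1,92],[533.4,187.1,38]],s)); plan([533.4,187.1,53],56.4)
E
```

```text
[[536.18550179 189.05963005  92.        ]] [[536.88406867 186.36599374  38.        ]]
[[249.95900825 191.30667262]
 [250.05491406 176.33497488]]
pos [534.1 185.3 182.9] [-180.     0.    56.4] t 23.15 tool shift now-axes mm [  1.2  -1.6 129.9] final-axes [  1.1  -1.6 129.9] rotvec [-0.01  0.03 -0.02]
```

step_arm(increments=[{"translation":[0.0022,-0.001,0.012],"delta_rot":[0,0,0],"gripper":100},{"translation":[0,0,0.02],"delta_rot":[0,0,0],"gripper":100},{"translation":[0,0,0.024],"delta_rot":[0,0,0],"gripper":100},{"translation":[0,0,0.024],"delta_rot":[0,0,0],"gripper":100},{"translation":[0,0,0.022],"delta_rot":[0,0,0],"gripper":100},{"translation":[0,0,0.016],"delta_rot":[0,0,0],"gripper":100},{"translation":[0,0,0.009],"delta_rot":[0,0,0],"gripper":100},{"translation":[0,0,0.003],"delta_rot":[0,0,0],"gripper":100},{"translation":[0,0,0],"delta_rot":[0,0,0],"gripper":100},{"translation":[0,0,0],"delta_rot":[0,0,0],"gripper":100}])

```text
time_s: 24.15
eef_pos: [535.7, 189.2, 53.8]
tool_rot: [179.9, -0.1, 56.5]
contact_force: [0.5, 0.8, -0.1]
width: 85.6
grasp_force: 0.0
```

step_arm(increments=[{"translation":[0,0,0],"delta_rot":[0,0,0],"gripper":40},{"translation":[0,0,0],"delta_rot":[0,0,0],"gripper":40},{"translation":[0,0,0],"delta_rot":[0,0,0],"gripper":40},{"translation":[0,0,0],"delta_rot":[0,0,0],"gripper":40},{"translation":[0,0,0],"delta_rot":[0,0,0],"gripper":40},{"translation":[0,0,0],"delta_rot":[0,0,0],"gripper":40},{"translation":[0,0,0],"delta_rot":[0,0,0],"gripper":40},{"translation":[0,0,0],"delta_rot":[0,0,0],"gripper":40},{"translation":[0,0,0],"delta_rot":[0,0,0],"gripper":40},{"translation":[0,0,0],"delta_rot":[0,0,0],"gripper":40}], grip_force=30)

```text
time_s: 25.15
eef_pos: [534.8, 189.0, 52.9]
tool_rot: [-180.0, 0.0, 56.5]
contact_force: [0.0, 0.3, 0.2]
width: 34.2
grasp_force: 0.0
```

```bash
python3 - <<'E'
from h import *
s=arm.state(); print(s['eef_pos'],s['width'],s['grasp_force'])
im=optics.snapshot('wrist'); cv2.imwrite('pics/k2.png',im[...,::-1])
print(topix('wrist',[[*s['eef_pos'][:2],97]],s))
E
```

```text
[534.75833445 189.00063282  52.92593727] 34.212529836447956 0.0
[[253.27922288 280.04625452]]
```

View pics/k2.png

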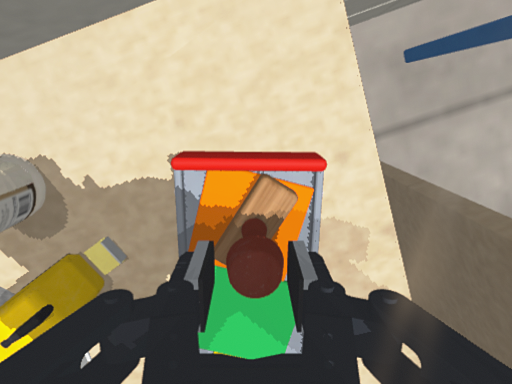

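The knob is centred between the fingers at (255,270). I raise 5 mm to grip nearer its widest part, then close.

step_arm(increments=[{"translation":[0,0,-0.003],"delta_rot":[0,0,0],"gripper":40},{"translation":[0,0,-0.002],"delta_rot":[0,0,0],"gripper":40},{"translation":[0,0,0],"delta_rot":[0,0,0],"gripper":40},{"translation":[0,0,0],"delta_rot":[0,0,0],"gripper":0},{"translation":[0,0,0],"delta_rot":[0,0,0],"gripper":0},{"translation":[0,0,0],"delta_rot":[0,0,0],"gripper":0},{"translation":[0,0,0],"delta_rot":[0,0,0],"gripper":0},{"translation":[0,0,0],"delta_rot":[0,0,0],"gripper":0},{"translation":[0,0,0],"delta_rot":[0,0,0],"gripper":0},{"translation":[0,0,0],"delta_rot":[0,0,0],"gripper":0}], grip_force=40)

```text
time_s: 26.2
eef_pos: [535.2, 189.0, 58.4]
tool_rot: [180.0, -0.0, 56.5]
contact_force: [-1.0, -0.8, 6.0]
width: 22.0
grasp_force: 39.1
```

step_arm(increments=[{"translation":[0,0,-0.005],"delta_rot":[0,0,0],"gripper":0},{"translation":[0,0,-0.01],"delta_rot":[0,0,0],"gripper":0},{"translation":[0,0,-0.02],"delta_rot":[0,0,0],"gripper":0},{"translation":[0,0,-0.025],"delta_rot":[0,0,0],"gripper":0},{"translation":[0,0,-0.025],"delta_rot":[0,0,0],"gripper":0},{"translation":[0,0,-0.02],"delta_rot":[0,0,0],"gripper":0},{"translation":[0,0,-0.01],"delta_rot":[0,0,0],"gripper":0},{"translation":[0,0,0],"delta_rot":[0,0,0],"gripper":0},{"translation":[0,0,0],"delta_rot":[0,0,0],"gripper":0},{"translation":[0,0,0],"delta_rot":[0,0,0],"gripper":0}])

```text
time_s: 27.2
eef_pos: [533.6, 188.7, 171.3]
tool_rot: [-179.9, 0.1, 56.5]
contact_force: [-0.4, 0.1, -0.5]
width: 22.2
grasp_force: 38.7
```

```bash
python3 - <<'E'
from h import *
s=arm.state(); print(s['width'],s['grasp_force'],s['contact_force']); plan([388.1,-200,175],56.4)
E
```

```text
22.240798833258662 38.65834836221893 [-0.44757993  0.1313326  -0.50446765]
pos [533.6 188.7 171.3] [-1.799e+02  1.000e-01  5.650e+01] t 27.2 tool shift now-axes mm [-404.4   93.4   -2.9] final-axes [-404.2   93.9   -3.7] rotvec [-0.12  0.13  0.08]
```

step_arm(increments=[{"translation":[-0.01,0.0023,0],"delta_rot":[0,0,0],"gripper":0},{"translation":[-0.02,0.0046,0],"delta_rot":[0,0,0],"gripper":0},{"translation":[-0.028,0.0065,0],"delta_rot":[0,0,0],"gripper":0},{"translation":[-0.028,0.0065,0],"delta_rot":[0,0,0],"gripper":0},{"translation":[-0.028,0.0065,0],"delta_rot":[0,0,0],"gripper":0},{"translation":[-0.028,0.0065,0],"delta_rot":[0,0,0],"gripper":0},{"translation":[-0.028,0.0065,0],"delta_rot":[0,0,0],"gripper":0},{"translation":[-0.028,0.0065,0],"delta_rot":[0,0,0],"gripper":0},{"translation":[-0.028,0.0065,0],"delta_rot":[0,0,0],"gripper":0},{"translation":[-0.028,0.0065,0],"delta_rot":[0,0,0],"gripper":0}])

```text
time_s: 28.2
eef_pos: [442.0, -56.6, 172.2]
tool_rot: [-179.9, 0.1, 56.5]
contact_force: [-0.1, 0.1, -1.3]
width: 21.9
grasp_force: 38.7
```

step_arm(increments=[{"translation":[-0.028,0.0065,0],"delta_rot":[0,0,0],"gripper":0},{"translation":[-0.028,0.0065,0],"delta_rot":[0,0,0],"gripper":0},{"translation":[-0.028,0.0065,0],"delta_rot":[0,0,0],"gripper":0},{"translation":[-0.028,0.0065,0],"delta_rot":[0,0,0],"gripper":0},{"translation":[-0.022,0.0051,0],"delta_rot":[0,0,0],"gripper":0},{"translation":[-0.013,0.003,0],"delta_rot":[0,0,0],"gripper":0},{"translation":[-0.0032,0.001,0],"delta_rot":[0,0,0],"gripper":0},{"translation":[0,0,0],"delta_rot":[0,0,0],"gripper":0},{"translation":[0,0,0],"delta_rot":[0,0,0],"gripper":0},{"translation":[0,0,0],"delta_rot":[0,0,0],"gripper":0}])

```text
time_s: 29.2
eef_pos: [390.0, -199.2, 172.8]
tool_rot: [-180.0, -0.0, 56.5]
contact_force: [0.7, 0.3, -0.2]
width: 22.2
grasp_force: 38.7
```

```bash
python3 - <<'E'
from h import *
optics.snapshot('wrist'); s=arm.state(); print(s['width'],s['grasp_force']); plan([388.1,-200,54.5],56.4)
im=optics.snapshot('wrist'); cv2.imwrite('pics/p5.png',im[...,::-1])
e=s['eef_pos']; print(topix('wrist',[[388.1,-200,16],[426.2,-141.3,66],[464.3,-82.6,67],[*e[:2],e[2]+30],[*e[:2],e[2]-20]],s).round(1))
p=onplane('side',[(72,235),(125,232),(95,228)],95)[:,:2]-[388.1,-200]; print('mug tool x,y',(p@np.array([[.552,.834],[.834,-.552]]).T).round())
E
```

```text
22.212849867904687 38.652552167977774
pos [ 390.1 -199.2  172.8] [-180.    -0.    56.5] t 29.25 tool shift now-axes mm [ -1.8  -1.2 118.3] final-axes [ -1.7  -1.2 118.3] rotvec [-0.02 -0.01  0.14]
[[250.5 176.6]
 [249.9 104.6]
 [249.2   5. ]
 [253.  264. ]
 [252.4 224.5]]
mug tool x,y [[ -87. -162.]
 [ -10. -109.]
 [ -48. -149.]]
```

View pics/p5.png

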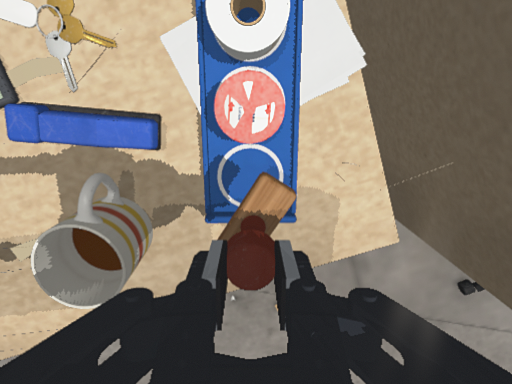

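The pot lid at (249,106) and the far ring at (250,176) match the predictions. The stamp is held upright at column 250, and the mug (rim left of column 150) is clear. Now I lower the stamp.

step_arm(increments=[{"translation":[-0.0015,-0.0004,0.012],"delta_rot":[0,0,0],"gripper":0},{"translation":[0,0,0.022],"delta_rot":[0,0,0],"gripper":0},{"translation":[0,0,0.025],"delta_rot":[0,0,0],"gripper":0},{"translation":[0,0,0.018],"delta_rot":[0,0,0],"gripper":0},{"translation":[0,0,0.006],"delta_rot":[0,0,0],"gripper":0},{"translation":[0,0,0],"delta_rot":[0,0,0],"gripper":0},{"translation":[0,0,0],"delta_rot":[0,0,0],"gripper":0},{"translation":[0,0,0],"delta_rot":[0,0,0],"gripper":0},{"translation":[0,0,0],"delta_rot":[0,0,0],"gripper":0},{"translation":[0,0,0],"delta_rot":[0,0,0],"gripper":0}])

```text
time_s: 30.3
eef_pos: [389.3, -201.3, 90.7]
tool_rot: [179.9, -0.0, 56.5]
contact_force: [0.3, 0.1, -0.6]
width: 21.8
grasp_force: 38.7
```

```bash
python3 - <<'E'
from h import *
s=arm.state(); plan([388.1,-200,54.5],56.4)
im=optics.snapshot('wrist'); cv2.imwrite('pics/p6.png',im[...,::-1])
e=s['eef_pos']; print(topix('wrist',[[388.1,-200,16],[*e[:2],e[2]-20]],s).round(1))
E
```

```text
pos [ 389.3 -201.3   90.7] [179.9  -0.   56.5] t 30.3 tool shift now-axes mm [ 0.4 -1.8 36.2] final-axes [ 0.4 -1.7 36.2] rotvec [ 0.09 -0.    0.08]
[[249.6 198. ]
 [252.4 224.5]]
```

View pics/p6.png

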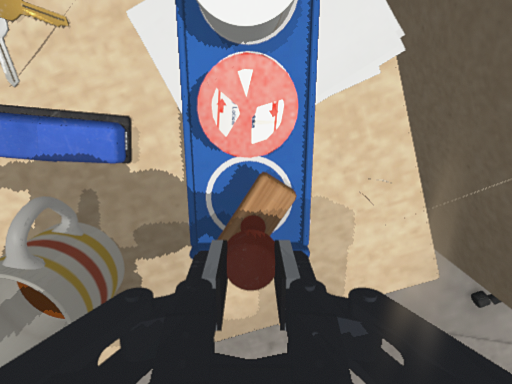

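The far ring is centred at (249,197) as predicted, and the stamp lies over it. Now the final lowering.

step_arm(increments=[{"translation":[0.0008,-0.0008,0.006],"delta_rot":[0,0,0],"gripper":0},{"translation":[0,0,0.008],"delta_rot":[0,0,0],"gripper":0},{"translation":[0,0,0.008],"delta_rot":[0,0,0],"gripper":0},{"translation":[0,0,0.006],"delta_rot":[0,0,0],"gripper":0},{"translation":[0,0,0.004],"delta_rot":[0,0,0],"gripper":0},{"translation":[0,0,0.002],"delta_rot":[0,0,0],"gripper":0},{"translation":[0,0,0.001],"delta_rot":[0,0,0],"gripper":0},{"translation":[0,0,0],"delta_rot":[0,0,0],"gripper":0},{"translation":[0,0,0],"delta_rot":[0,0,0],"gripper":0},{"translation":[0,0,0],"delta_rot":[0,0,0],"gripper":0}])

```text
time_s: 31.35
eef_pos: [388.8, -200.0, 55.3]
tool_rot: [180.0, 0.0, 56.5]
contact_force: [0.2, -0.6, -2.0]
width: 21.8
grasp_force: 38.7
```

step_arm(increments=[{"translation":[0,0,0.0005],"delta_rot":[0,0,0],"gripper":0},{"translation":[0,0,0.0005],"delta_rot":[0,0,0],"gripper":0},{"translation":[0,0,0],"delta_rot":[0,0,0],"gripper":0},{"translation":[0,0,0],"delta_rot":[0,0,0],"gripper":0},{"translation":[0,0,0],"delta_rot":[0,0,0],"gripper":0},{"translation":[0,0,0],"delta_rot":[0,0,0],"gripper":60},{"translation":[0,0,0],"delta_rot":[0,0,0],"gripper":60},{"translation":[0,0,0],"delta_rot":[0,0,0],"gripper":60},{"translation":[0,0,0],"delta_rot":[0,0,0],"gripper":60},{"translation":[0,0,0],"delta_rot":[0,0,0],"gripper":60}])

```text
time_s: 32.35
eef_pos: [388.4, -199.7, 53.8]
tool_rot: [-180.0, 0.0, 56.5]
contact_force: [-0.1, -0.8, 0.1]
width: 51.5
grasp_force: 0.0
```

step_arm(increments=[{"translation":[0,0,0],"delta_rot":[0,0,0],"gripper":60},{"translation":[0,0,0],"delta_rot":[0,0,0],"gripper":60},{"translation":[0,0,-0.01],"delta_rot":[0,0,0],"gripper":60},{"translation":[0,0,-0.02],"delta_rot":[0,0,0],"gripper":60},{"translation":[0,0,-0.035],"delta_rot":[0,0,0],"gripper":60},{"translation":[0,0,-0.04],"delta_rot":[0,0,0],"gripper":60},{"translation":[0,0,-0.04],"delta_rot":[0,0,0],"gripper":60},{"translation":[0,0,-0.025],"delta_rot":[0,0,0],"gripper":60},{"translation":[0,0,-0.01],"delta_rot":[0,0,0],"gripper":60},{"translation":[0,0,0],"delta_rot":[0,0,0],"gripper":60}])

```text
time_s: 33.35
eef_pos: [389.5, -200.4, 235.8]
tool_rot: [179.8, -0.0, 56.5]
contact_force: [-0.3, -0.7, -0.3]
width: 51.2
grasp_force: 0.0
```

```bash
python3 - <<'E'
from h import *
for _ in range(3): optics.snapshot('wrist')
s=arm.state(); print(s['eef_pos'],s['time_s'],s['width'])
im=optics.snapshot('wrist'); optics.snapshot('side')
P=topix('wrist',[[388.1,-200,92],[388.1,-200,34],[426.2,-141.3,66],[464.3,-82.6,67]],s); print(P.round(1))
for t in ('rubber_stamp','wax_pot','label_roll'):
  for n in('wrist','side'): print(t,n,[(toworld(n,k['xyz'],s).round(1),k['score']) for k in optics.landmark_of(t,n)[:1]])
x=im.copy()
for p in P: cv2.drawMarker(x,tuple(int(round(v)) for v in p),(0,255,0),0,8,1)
x=cv2.resize(x[80:330,140:360],None,fx=2.4,fy=2.4,interpolation=cv2.INTER_CUBIC)
cv2.imwrite('pics/f.png',x[...,::-1])
E
```

```text
[ 387.33250323 -199.03605979  232.13691512] 33.5 51.11640014347507
[[253.5 179.1]
 [253.2 167.1]
 [253.  102.1]
 [252.5  21.1]]
rubber_stamp wrist [(array([ 389.9, -204.1,   12.7]), 0.69)]
rubber_stamp side [(array([ 387.4, -207.1,   11.6]), 0.83)]
wax_pot wrist []
wax_pot side [(array([ 423. , -147.6,   20.4]), 0.6)]
label_roll wrist [(array([463.4, -81.1,  17.5]), 0.85)]
label_roll side [(array([460.1, -86.7,  20.4]), 0.89)]
```

View pics/f.png

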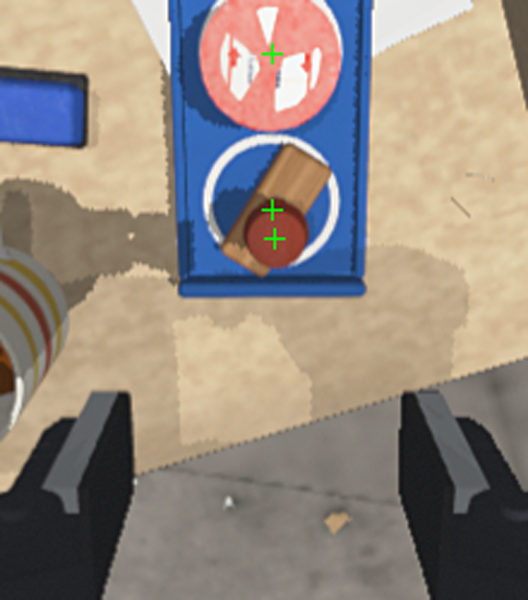

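In the crop, the stamp stands with its base centred at (276,209), inside its ring. The pot at (271,60) and the roll are also on their rings, within about 3 mm. The gripper is clear, so I'm handing in.

```bash
python3 -c "
from bench import arm
print(arm.sign_off())"
```

```text
the job is handed in; nothing more can be done
None
```

The roll, pot and stamp now stand upright and released in the blue rack in reverse order, each within about 3 mm of its ring's centre by the wrist camera; the arm never went near the tape measure or bead jar, and I handed in at about 33.5 s.

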